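Close the tube coupler of a plant-light frame

ROBOT

A 6-joint arm with a two-finger parallel gripper is mounted at the origin on the work surface. World frame = base frame: x ahead of the robot, y to its left, z up, the work surface at z = 0. Lengths are in m, angles in rad, forces in N, time in s.
With the tool pointing down it reaches from about 0.275 to 0.825 m from the base axis. Payload 4.9 kg.
Tool frame: the origin (TCP) lies midway between the tips of the shut fingers; the grasp point (between the pads) lies 19 mm behind it (grip_point_offset is the distance from the TCP to the grasp point, in m); z points along the fingers, y is the line along which they close (so a half turn about z gives the same grasp; the last joint's range is limited). The gripper opens to 85 mm and grips with 20 to 120 N. Pads are 22 mm wide; open, the fingers measure 114 mm over their backs; the gripper's body (76 mm by 85 mm) begins 54 mm behind the grasp point. The pads swing forward as they close: fully open they stand 13 mm farther back than shut.
Start: joints at [1.054, 0.326, -0.193, 1.052, 0, 1.437], TCP at [0.205, 0.51, 0.231] pointing down, gripper open.
Joint ranges: [-2.65, 2.65], [-0.97, 1.79], [-1.3, 1.35], [-1.93, 2.1], [-1.47, 1.37], [-3.14, 3.14]. Speed limits (rad/s): [2.57, 2.57, 3.14, 3.14, 3.14, 3.14].

INTERFACE

Orientations are given as a rotation vector (axis times angle).
In Python, from cell import * gives the robot as it stands. Calls block until the motion is done:
- movep(position, orientation): joint-space move of the TCP to a pose.
- move_l(position, velocity=0.15, rot=None, until_force=None): straight line of the TCP; rot=None keeps the orientation; velocity is the mean speed in m/s. With until_force (N) it stops when the force on the tool has changed by that much, and returns True; else False.
- set_joints(angles): joint-space move.
- let_go() and grab(newtons=None): open the fingers fully, or close them until they stop; newtons is the grip in N (None keeps the last).
- sleep(seconds).
- ik(position, orientation): joint angles nearest the present ones, or None.
- get_state(): the state.
- grab_frame(name): name is "scene" or "top"; returns a dict with "img" (384x512x3 uint8, red, green, blue), "fx", "fy", "cx", "cy" (pixels), "k1" (the pictures are not rectified: a ray, as slopes to the right and down, at radius r is drawn at 1 + k1 r^2 times it, then the intrinsics apply), "cam_to_world" (4x4, takes a point from camera to world coordinates). Camera axes: x right, y down, z forward; pixel columns grow to the right and rows downward; lengths in m; the calibration is good to about 2 mm. A picture is of the moment at which its call begins. There is no depth.
A pose or a line that the arm cannot do raises MotionError and nothing moves.
- sign_off(): hands the job in; it is judged then, once.
Trained networks look in the newest picture that a camera, given by its name, has taken for a name from the list of things; names that differ only in an ending like _2 or _b are one class to them, and where a whole thing is asked for, a point or a joint stands for the part that bears it (a point fixed in the world has none). Each returns a list of dicts, best first, with "score" (0 to 1); they miss things now and then, are a little off and sometimes report something else, mostly with a low value. They report only what shows in the picture. A call takes as long as a camera call.
- spot_in(camera, name): "centre" ([column, row] in pixels, amid what is visible of it).
- silhouettes(camera, name): "mask" (384x512 bool, what is visible of it) and "centre" ([column, row] in pixels, amid what is visible of it).
- tip_of(camera, name): "centre" ([column, row] in pixels: a listed point, or the origin of a listed thing).
The state is a dict: "clock": time; "q": joint angles; "joint_velocities": joint speeds; "tau": joint torques, N m; "position": TCP position; "eef_rot": TCP orientation; "contact_force": force on the tool from outside, world axes, zero at the start; "wrist_torque": the same for the moment, N m; "finger_gap": opening from 0.0 (shut) to 1.0 (fully open); "grasp_force": force on a finger pad.
Only numpy, scipy, OpenCV 4.12 (cv2) and the standard library are available. Lean on these libraries where they do the work, as an engineer would, in place of code of your own. Each camera call takes 0.05 s, during which the arm holds its last target. There are 200 camera calls.

TASK

Clamp the grow-light frame's tube in its coupler on the potting table: swing the hinged cap over onto the tube, then swing the bolt up into the cap's open slot, then push the bolt's black knob down onto the cap until it grips firmly, and let go. Press with feeling, so that the rubber liner is squeezed but never crushed, and leave the things round about where they are.

Things in the scene. Friction and masses are not known exactly. Their poses are not given: they have to be found in the camera images.
- coupler: Fixed steel tube coupler on a 150 x 100 mm foot. Origin: centre of the foot's underside, on the table. y runs along the 48 mm aluminium tube (axis 75 mm up, from y = -100 to +320 mm, a second rest at y = 270), x across it from the cap's hinge to the bolt, z up. The tube may have bedded up to 2 mm higher or lower than that (not measured). Lower half 44 mm wide along y
- cap_hinge (a point): Axis of the cap's hinge (along the coupler's y), at x = -45 mm, z = 75 mm of the coupler
- cap_joint (a joint): Angle (rad) of the hinged cap, a rubber-lined steel arch 44 mm wide, 33 mm outer radius about the tube: 0 = nominally closed (snug between -0.05 and +0.05, as the tube has bedded), 1.57 = upright, 1.95 = back stop; clamping squeezes it up to 0.04 further. Stiff hinge (0.16 N m), stays where left. Can be pushed over from its back with closed fingers; 4 to 8 N downward at the fork seats it
- cap: The hinged cap, with its forked end: two flat steel prongs, each 15 mm wide, 10 mm thick, 44 mm over both, with an open 14 mm slot between. Origin on the hinge axis; x points along the cap to the fork (prongs from x = 73 to 115 mm), y along the tube, z to the outer side (up when closed; it faces the coupler's -x when upright); the prongs' outer face is at z = 14 mm
- fork_top (a point): Middle of the fork's outer face: x = 95 mm, z = 14 mm of body cap; where the knob will bear
- bolt_pivot (a point): Axis on which the swing bolt turns (along the coupler's y), at x = 50 mm, z = 45 mm of the coupler
- bolt_joint (a joint): Angle (rad) of the swing bolt (10 mm steel rod, its end hidden in the knob): 0 = upright in the slot (stop at -0.04), positive = leaning outwards, towards the coupler's +x; stop at 1.2. Stiff pivot (0.10 N m), it stays where it is left
- knob: Black round knob on the bolt, 30 mm across, 40 mm long, with a 36 mm steel collar (6 mm high) at its foot. Origin: centre of the collar's underside; z along the bolt, away from the pivot. It slides along the bolt, no turning, with a 6 N drag, and stays where left. Starts 55 to 58 mm from the pivot; 26 mm of travel. With the cap snug the prongs' tops lie 39 to 49 mm above the pivot
- knob_mid (a point): On the knob's axis, 26 mm above its collar's underside: where to grip it, across its 30 mm
- knob_top (a point): Centre of the knob's closed top, 40 mm above its collar's underside. Pushing it down takes 6 N of drag, about 2 N more while it carries the stiff cap, then rises by several N per mm once the liner bears on the tube. Judge it at rest: hitting the fork gives a brief peak. A push of 13 to 18 N in all clamps well; more than about 20 N on the fork itself crushes the liner
- pots: Bystander: loose cardboard-brown six-cell pot tray, 100 x 150 x 50 mm, origin under its centre
- seedbox: Bystander: loose upright green seed box, 35 x 90 x 120 mm, origin under its centre
- jar: Bystander: loose jar, 60 mm across, 90 mm high, origin under its centre
- soilpack: Bystander: loose flat white pack, 100 x 140 x 30 mm, origin under its centre

How it is judged:
By the outcome, as a careful person would: the job done as asked, in the order asked, and still so for the second after the job is handed in, with the robot touching nothing.
It also fails if it takes over 64 s, if anything falls off the work surface, if the arm or the gripper's body presses on something with over 40 N, if the wrist force passes 120 N, or if a joint passes its speed limit or range.

## Working session

There is one attempt and no reset: what is moved stays moved. The work goes in short steps, each a Python script; the robot and the scene stay as the last script left them, time stands still between calls to the robot, and variables do not carry over. Pictures are saved under pics/ and viewed, at most 10 in all, crops included, and the job is handed in when it is done.

```bash
ls; mkdir -p pics; cat > h.py <<'E'
import numpy as np, cv2
from cell import *
def px2ray(f,p):
    K=np.array([[f['fx'],0,f['cx']],[0,f['fy'],f['cy']],[0,0,1.]])
    u=cv2.undistortPoints(np.array([[p]],float),K,np.array([f['k1'],0,0,0.]))[0,0]
    T=np.array(f['cam_to_world']); d=T[:3,:3]@np.array([u[0],u[1],1.]); return T[:3,3],d/np.linalg.norm(d)
def proj(f,P):
    T=np.linalg.inv(np.array(f['cam_to_world'])); K=np.array([[f['fx'],0,f['cx']],[0,f['fy'],f['cy']],[0,0,1.]])
    return cv2.projectPoints(np.array(P,float).reshape(-1,3),cv2.Rodrigues(T[:3,:3])[0],T[:3,3],K,np.array([f['k1'],0,0,0.]))[0][:,0]
def at_z(f,p,z):
    o,d=px2ray(f,p); return o+d*(z-o[2])/d[2]
def tri(rs):
    A=sum(np.eye(3)-np.outer(d,d) for o,d in rs); b=sum((np.eye(3)-np.outer(d,d))@o for o,d in rs)
    X=np.linalg.solve(A,b); return X,[np.linalg.norm(np.cross(X-o,d)) for o,d in rs]
E
cat > a.py <<'E'
from h import *
np.set_printoptions(precision=4,suppress=True)
F={c:grab_frame(c) for c in('scene','top')}
for c in F: cv2.imwrite(f'pics/{c}0.png',cv2.cvtColor(F[c]['img'],cv2.COLOR_RGB2BGR)); print(c,np.array(F[c]['cam_to_world'])[:3,3])
for n in ['coupler','cap_hinge','cap','fork_top','bolt_pivot','knob','knob_mid','knob_top','pots','seedbox','jar','soilpack']:
    r={c:tip_of(c,n) for c in F}
    s=' '.join(f"{c}:{[(np.round(x['centre'],1).tolist(),round(x['score'],2)) for x in r[c][:2]]}" for c in F)
    print(n,s)
    if all(r.values()): print('   ',*tri([px2ray(F[c],r[c][0]['centre']) for c in F]))
print(get_state()['clock'],get_state()['eef_rot'])
E
python3 a.py
```

```text
pics
scene [ 1.053  -0.17    0.7564]
top [ 0.4818 -0.0804  1.0997]
coupler scene:[([311.5, 171.3], 0.95)] top:[([187.1, 264.0], 0.69)]
    [0.5258 0.0721 0.0049] [np.float64(0.006566329601124085), np.float64(0.006566329601124104)]
cap_hinge scene:[([305.3, 142.1], 0.57)] top:[([185.5, 279.8], 0.96)]
    [0.4887 0.061  0.0762] [np.float64(0.00294860547964476), np.float64(0.0029486054796447813)]
cap scene:[([301.8, 141.2], 0.84)] top:[([184.6, 280.0], 0.69)]
    [0.487  0.0576 0.0786] [np.float64(0.002046364005246726), np.float64(0.0020463640052467706)]
fork_top scene:[([303.9, 104.8], 0.63)] top:[([182.9, 298.0], 0.86)]
    [0.4537 0.0543 0.165 ] [np.float64(0.0048122941962239225), np.float64(0.0048122941962239355)]
bolt_pivot scene:[([321.4, 176.0], 0.67)] top:[([177.0, 238.2], 0.56)]
    [0.5774 0.0833 0.0519] [np.float64(0.0009660865295045394), np.float64(0.0009660865295045574)]
knob scene:[([331.2, 177.9], 0.87)] top:[([172.2, 220.1], 0.83)]
    [0.6119 0.0895 0.0899] [np.float64(0.0009634352799269433), np.float64(0.0009634352799269155)]
knob_mid scene:[([339.0, 181.7], 0.63)] top
[... 376 characters left out ...]
4), ([183.6, 297.2], 0.56)]
    [ 0.4988 -0.3528 -0.0155] [np.float64(0.004623181721290522), np.float64(0.004623181721290738)]
seedbox scene:[([151.9, 269.0], 0.81)] top:[([356.6, 185.8], 0.81)]
    [ 0.7162 -0.3225  0.0043] [np.float64(0.0026484242243217395), np.float64(0.002648424224321982)]
jar scene:[([237.2, 282.3], 0.63), ([303.9, 140.2], 0.4)] top:[([281.2, 160.2], 0.69)]
    [ 0.7744 -0.1471 -0.007 ] [np.float64(0.003986764560289077), np.float64(0.0039867645602890715)]
soilpack scene:[([388.4, 248.1], 0.93)] top:[([187.6, 264.3], 0.7), ([169.2, 205.5], 0.25)]
    [ 0.6087  0.1892 -0.2086] [np.float64(0.12251276409505377), np.float64(0.12251276409505374)]
1.3 [ 0.5976  3.0842 -0.0001]
```

```bash
python3 - <<'E'
import cv2,numpy as np
a=cv2.imread('pics/scene0.png');b=cv2.imread('pics/top0.png')
cv2.imwrite('pics/s1.png',cv2.resize(a[80:280,180:440],None,fx=3,fy=3,interpolation=2))
cv2.imwrite('pics/t1.png',cv2.resize(b[120:320,80:340],None,fx=3,fy=3,interpolation=2))
E
```

```text
(no output)
```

View pics/s1.png

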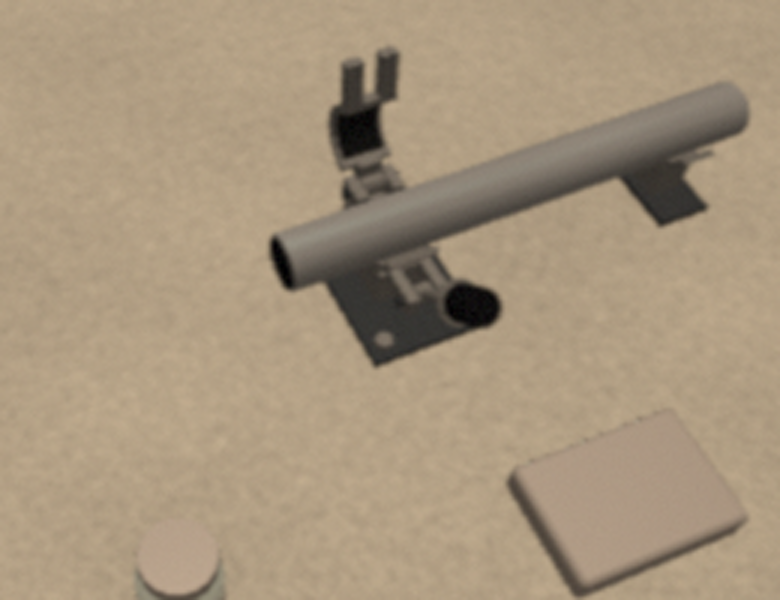

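View pics/t1.png

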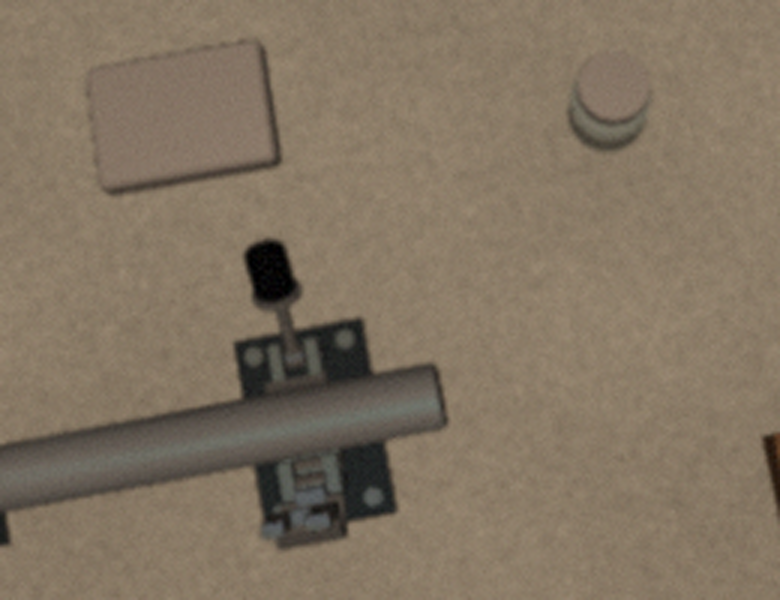

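The scene view shows the cap standing upright at about (303,115) px, the bolt leaning outward with its knob at (337,181), and the tube ends at (275,167) and (426,116). The top view agrees: hinge at about (185,280), knob at about (169,209), and the soil pack and jar beyond the knob. Next I'll fit the whole mechanism to these pixels.

```bash
cat > fit.py <<'E'
from h import *
from scipy.optimize import least_squares
import sys,json
def W(m,P):
    x,y,t=m[:3]; c,s=np.cos(t),np.sin(t); P=np.asarray(P,float); return np.array([x+c*P[0]-s*P[1],y+s*P[0]+c*P[1],P[2]])
def pts(m):
    a,b,s=m[3:6]
    cap=lambda u,w:(-.045+u*np.cos(a)-w*np.sin(a),0,.075+u*np.sin(a)+w*np.cos(a))
    bo=lambda r:(.05+r*np.sin(b),0,.045+r*np.cos(b))
    return {k:W(m,v) for k,v in dict(coupler=(0,0,0),cap_hinge=cap(0,0),cap=cap(0,0),fork_top=cap(.095,.014),bolt_pivot=bo(0),knob=bo(s),knob_mid=bo(s+.026),knob_top=bo(s+.04),tA=(0,-.1,.075),tB=(0,.32,.075)).items()}
def fit(extra=[],m0=(.53,.07,.17,1.6,.8,.056),fix=None,frames=2,names=('coupler','cap_hinge','cap','fork_top','bolt_pivot','knob','knob_mid','knob_top'),cams=('scene','top')):
    obs=[]; F={}
    for i in range(frames):
        for c in cams:
            F[c]=grab_frame(c)
            for n in names:
                r=tip_of(c,n)
                if r and r[0]['score']>.4: obs.append((c,n,r[0]['centre'],1))
    obs+=[(*e,1) for e in extra]
    m0=np.array(m0,float)
    full=lambda v:np.r_[fix,v] if fix is not None else v
    def res(v):
        m=full(v); P=pts(m); r=[ (proj(F[c],P[n])[0]-np.array(p))/1.5*w for c,n,p,w in obs]
        return np.r_[np.ravel(r),(m[5]-.0565)/.001 if fix is None else []]
    o=least_squares(res,m0 if fix is None else m0[3:],loss='soft_l1',x_scale=.01)
    m=full(o.x); P=pts(m)
    for c,n,p,w in obs[-(len(obs)//frames):]: print(c,n,np.round(proj(F[c],P[n])[0]-p,1),end='; ')
    print(); return m,F
E
python3 - <<'E'
from fit import *
np.set_printoptions(precision=4,suppress=True)
m,F=fit([('scene','tA',(275.3,167.3)),('scene','tB',(426,116))])
print(m,get_state()['clock']); json.dump(m.tolist(),open('m.json','w'))
for k,v in pts(m).items(): print(k,v)
for c in F:
    im=cv2.cvtColor(F[c]['img'],cv2.COLOR_RGB2BGR); im=cv2.resize(im,None,fx=3,fy=3)
    L=[W(m,p) for p in[(-.075,-.05,0),(.075,-.05,0),(.075,.05,0),(-.075,.05,0)]]
    q=(proj(F[c],L)*3+1).astype(int); cv2.polylines(im,[q.reshape(-1,1,2)],True,(0,0,255),1)
    for k,v in pts(m).items(): cv2.circle(im,tuple(int(t) for t in proj(F[c],v)[0]*3+1),3,(0,255,0),-1)
    im=im[240:840,480:1280] if c=='scene' else im[360:960,240:1040]
    cv2.imwrite(f'pics/{c}_fit.png',im)
E
```

```text
scene cap_hinge [1.8 2.4]; scene cap [-0.2  1.9]; scene fork_top [-0.3  1.6]; scene bolt_pivot [3.3 2.4]; scene knob [-0.8  1.2]; scene knob_mid [2.2 0.2]; scene knob_top [-1.7 -0.8]; top coupler [-1.9 -1.6]; top cap_hinge [4.2 2.8]; top cap [0.6 2.8]; top fork_top [-2.7 -0.2]; top bolt_pivot [-3.2 -1.1]; top knob_mid [ 0.  -0.8]; top knob_top [-2.5  0.8]; scene tA [-0.9 -0.1]; scene tB [-1.6  0.6]; 
[0.5279 0.0724 0.214  1.7365 0.7744 0.0571] 3.1
coupler [0.5279 0.0724 0.    ]
cap_hinge [0.484  0.0628 0.075 ]
cap [0.484  0.0628 0.075 ]
fork_top [0.4552 0.0566 0.1664]
bolt_pivot [0.5768 0.083  0.045 ]
knob [0.6158 0.0915 0.0858]
knob_mid [0.6336 0.0954 0.1044]
knob_top [0.6431 0.0974 0.1144]
tA [ 0.5492 -0.0253  0.075 ]
tB [0.46   0.3851 0.075 ]
```

```bash
python3 -c "
import cv2,numpy as np
a=cv2.imread('pics/scene_fit.png');b=cv2.imread('pics/top_fit.png')
cv2.imwrite('pics/both.png',np.hstack([a[0:500,100:500],b[150:650,100:500]]) if b.shape[0]>=650 else np.hstack([a[0:450,100:500],b[100:550,100:500]]))"
```

```text
(no output)
```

View pics/both.png

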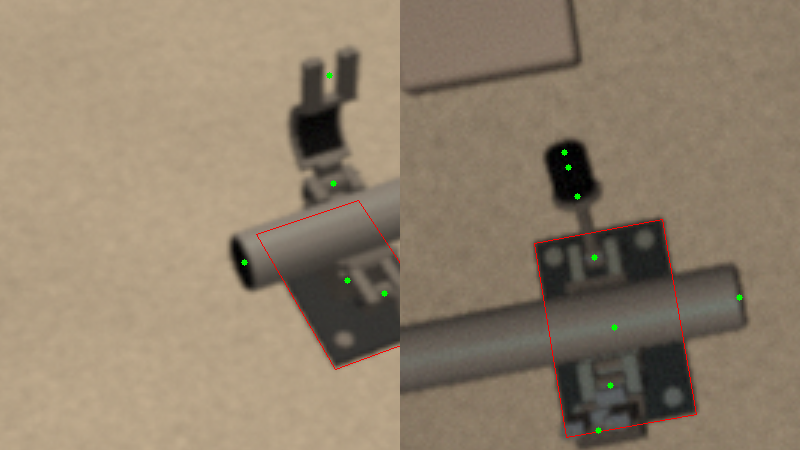

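The fit matches both pictures: the foot outline and knob axis lie on the image, yaw is 0.21, cap angle about 1.74 and bolt angle about 0.77. Next I'll swing the cap over with closed fingers.

```bash
cat > mv.py <<'E'
from fit import *
from scipy.spatial.transform import Rotation as Rn
np.set_printoptions(precision=4,suppress=True)
m=np.array(json.load(open('m.json'))); t=m[2]
y=np.array([-np.sin(t),np.cos(t),0]); z=np.array([0,0,-1.]); rot=Rn.from_matrix(np.c_[np.cross(y,z),y,z]).as_rotvec()
C=lambda x,zz,yy=0:W(m,(x,yy,zz))
def st(s=''):
    g=get_state(); R=Rn.from_euler('z',-t); p=R.apply(np.array(g['position'])-C(0,0))
    print(s,round(g['clock'],2),'p',p,'F',R.apply(g['contact_force'])); return p,R.apply(g['contact_force'])
h=.011
def onface(a,u=.107,d=0): 
    u-=h*np.cos(a); w=.014+h*np.sin(a)+d; return C(-.045+u*np.cos(a)-w*np.sin(a),.075+u*np.sin(a)+w*np.cos(a))
E
python3 - <<'E'
from mv import *
grab(20)
movep(C(-.135,.23),rot); move_l(C(-.135,.168),.15); st('pre')
print(move_l(C(-.09,.170),.08,until_force=15)); st()
for a in [1.5,1.25,1.0,.75,.5,.3,.15]:
    r=move_l(onface(a),.1,until_force=15); st((a,r))
    if r: break
else:
    sleep(.3);st('rest'); r=move_l(onface(-.1),.02,until_force=5); st(r); sleep(.3); st('rest')
E
```

```text
pre 6.27 p [-0.1348  0.0003  0.1683] F [ 0.4075 -0.1442  0.831 ]
False
 6.98 p [-0.0903  0.0001  0.1699] F [-0.7603 -1.0415  1.0591]
(1.5, False) 7.43 p [-0.0626  0.      0.1826] F [-0.0336  0.8649 -0.3094]
(1.25, False) 7.85 p [-0.036   0.0001  0.1806] F [-0.3203 -0.1889  0.3876]
(1.0, False) 8.27 p [-0.0102  0.      0.1724] F [0.4343 0.2257 0.5879]
(0.75, False) 8.68 p [0.0124 0.     0.1579] F [ 0.52    0.3462 -0.3308]
(0.5, False) 9.1 p [0.0308 0.     0.1384] F [-0.104   0.7291 -0.6674]
(0.3, False) 9.47 p [0.0417 0.0001 0.1196] F [-0.7118  0.3355  0.8906]
(0.15, False) 9.78 p [0.0472 0.0001 0.1042] F [-0.0415 -0.1384 -0.4211]
rest 10.07 p [ 0.0479 -0.      0.1052] F [-0.9055 -0.6129  0.0405]
True 10.96 p [0.0504 0.     0.0875] F [-0.9395 -0.4573  6.9347]
rest 11.26 p [0.0504 0.     0.0875] F [-1.1185 -0.2853  6.0452]
```

```bash
python3 - <<'E'
from mv import *
move_l(C(.05,.20),.2); st()
F={c:grab_frame(c) for c in('scene','top')}
for n in('fork_top','knob_top','cap_hinge'):
  for c in F:
    r=tip_of(c,n); print(n,c,[(np.round(x['centre'],1),round(x['score'],2)) for x in r[:2]])
a,b=[cv2.cvtColor(F[c]['img'],cv2.COLOR_RGB2BGR) for c in F]
cv2.imwrite('pics/c2.png',np.hstack([cv2.resize(a[80:230,240:370],None,fx=3,fy=3),cv2.resize(b[180:330,120:250],None,fx=3,fy=3)]))
E
```

```text
11.97 p [0.0493 0.0001 0.1988] F [-0.4175  0.436  -0.2475]
fork_top scene [(array([324.8, 165.4]), 0.6)]
fork_top top [(array([176.2, 234.2]), 0.78)]
knob_top scene [(array([343.3, 180. ]), 0.8), (array([304.1, 137.7]), 0.53)]
knob_top top [(array([182.2, 282.4]), 0.58), (array([168.6, 205.2]), 0.5)]
cap_hinge scene [(array([304.1, 141. ]), 0.93), (array([319. , 179.6]), 0.74)]
cap_hinge top [(array([183.4, 279.6]), 0.92)]
```

View pics/c2.png

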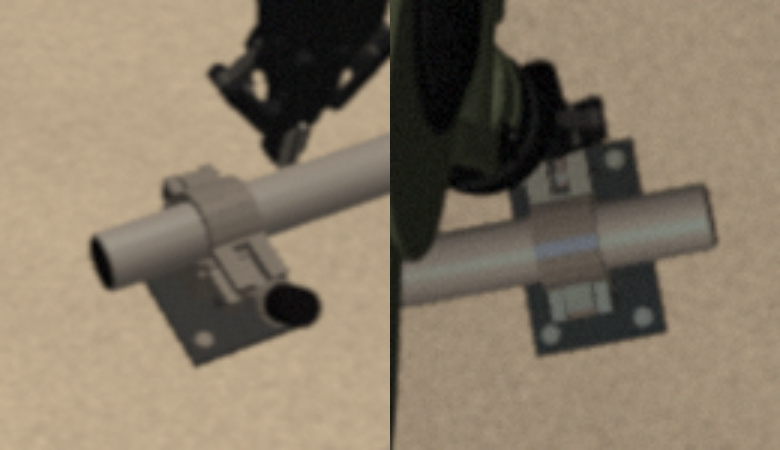

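The picture shows the cap closed over the tube with its fork flat by the bolt at about (325,165), and the knob still leaning outward. Next is the bolt.

```bash
python3 - <<'E'
from mv import *
move_l(C(.165,.20),.2); print(move_l(C(.165,.097),.15,until_force=8)); st()
print(move_l(C(.11,.109),.08,until_force=8)); st()
print(move_l(C(.085,.115),.06,until_force=8)); st()
print(move_l(C(.069,.118),.03,until_force=5)); st(); sleep(.2); st('rest')
move_l(C(.12,.118),.15); move_l(C(.13,.23),.25); st()
F={c:grab_frame(c) for c in('scene','top')}
for n in('fork_top','knob_top','knob_mid'):
  for c in F:
    r=tip_of(c,n); print(n,c,[(np.round(x['centre'],1),round(x['score'],2)) for x in r[:2]])
P=pts(np.r_[m[:3],0,-.02,m[5]])
for c in F: print(c,{k:proj(F[c],P[k])[0].round(1) for k in('knob_top','knob_mid','fork_top')})
a,b=[cv2.cvtColor(F[c]['img'],cv2.COLOR_RGB2BGR) for c in F]
cv2.imwrite('pics/c3.png',np.hstack([cv2.resize(a[80:230,240:370],None,fx=3,fy=3),cv2.resize(b[180:330,120:250],None,fx=3,fy=3)]))
E
```

```text
False
 13.93 p [ 0.1656 -0.0001  0.0982] F [-0.3938 -0.1268  0.3899]
False
 14.78 p [ 0.1126 -0.0003  0.1116] F [4.9256 1.1838 6.9901]
True
 15.03 p [ 0.1104 -0.0003  0.1135] F [-0.9327 -0.0568  4.3922]
True
 15.42 p [ 0.1104 -0.0003  0.1136] F [ 0.6065 -0.4449  1.7353]
rest 15.62 p [ 0.1105 -0.0003  0.1136] F [-0.2241 -0.1202  1.923 ]
 16.47 p [0.1296 0.     0.23  ] F [ 0.5415 -0.1756 -0.6478]
fork_top scene [(array([321.7, 161.7]), 0.83)]
fork_top top [(array([177.9, 234.3]), 0.82)]
knob_top scene [(array([341.7, 170.3]), 0.61), (array([330.8, 173.4]), 0.2)]
knob_top top [(array([169.2, 216.6]), 0.9)]
knob_mid scene [(array([328.5, 171.9]), 0.27)]
knob_mid top [(array([169. , 218.7]), 0.67)]
scene {'knob_top': array([327.7, 150.3]), 'knob_mid': array([326.7, 154.6]), 'fork_top': array([324.2, 166.1])}
top {'knob_top': array([170.9, 235.2]), 'knob_mid': array([172. , 235.8]), 'fork_top': array([174.9, 236.9])}
```

View pics/c3.png

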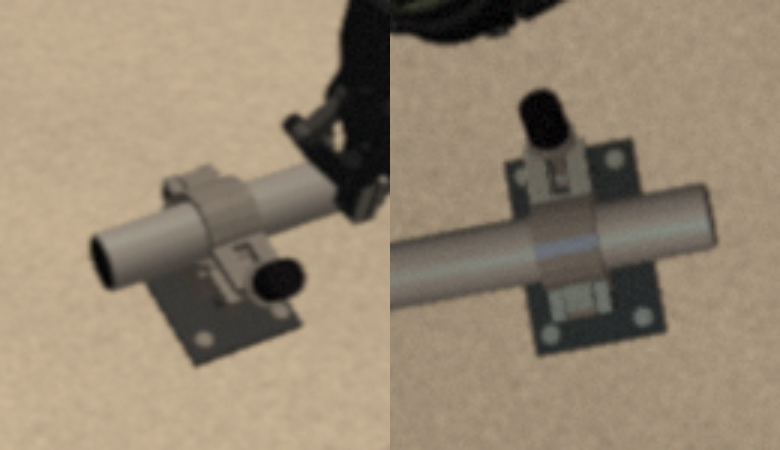

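The knob has swung only part of the way: it now leans less, near (337,172). Friction jammed it against the vertical finger. I'll measure the bolt's angle and the knob's position, then push along the arc with the tool tilted to match the bolt.

```bash
python3 - <<'E'
from mv import *
movep(C(.20,.25),rot)
mm,F=fit(fix=m[:3],m0=(0,0,0,0.,.45,.055),frames=3,names=('fork_top','knob','knob_mid','knob_top'))
print(mm[3:],get_state()['clock'])
r=silhouettes('top','knob'); print(r[0]['centre'],r[0]['mask'].sum(), r[0]['score'])
ims=[cv2.cvtColor(F[c]['img'],cv2.COLOR_RGB2BGR) for c in F]
for c,im in zip(F,ims):
    pass
out=[]
for (c,f),im,(r0,c0) in zip(F.items(),ims,[(130,290),(190,140)]):
    big=cv2.resize(im,None,fx=5,fy=5,interpolation=2)
    for k,v in pts(mm).items():
        if k[:4] in('knob','fork','bolt'): cv2.circle(big,tuple(int(q) for q in proj(f,v)[0]*5+2),3,(0,255,0),-1)
    out.append(big[r0*5:r0*5+400,c0*5:c0*5+400])
cv2.imwrite('pics/c4.png',np.hstack(out))
E
```

```text
scene fork_top [0.9 0.3]; scene knob [-0.2  3. ]; scene knob_mid [ 1.3 -0.5]; scene knob_top [-2.1 -1.3]; top fork_top [-2.4  2. ]; top knob_mid [ 0.9 -0.5]; top knob_top [-4.3  1.2]; 
[-0.0272  0.5103  0.0475] 18.775
[170.3, 222.5] 340 0.6
```

View pics/c4.png

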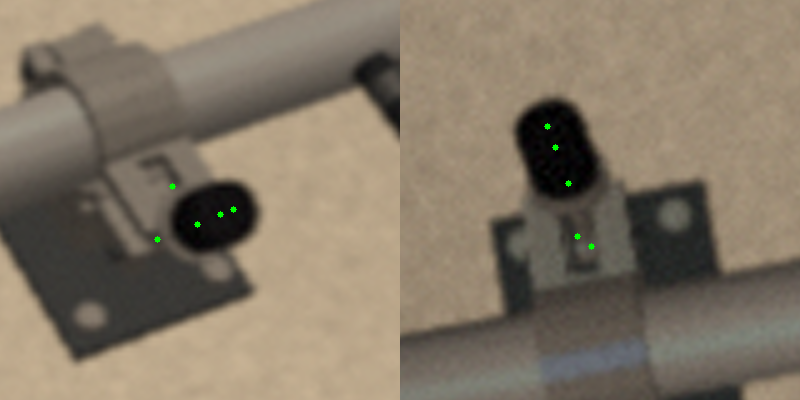

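The fit gives a lean of 0.51. The green dots lie on the knob's axis, and the knob has slid about 9 mm down the bolt (s ≈ 47 mm), which brings its collar close to the fork's tip. So I'll grip the knob in line with the bolt, draw it back out, and swing it up along its arc.

```bash
cat >> mv.py <<'E'
from fit import W
def bolt(b,r,off=0):
    p=C(.05+r*np.sin(b)+off*np.cos(b),.045+r*np.cos(b)-off*np.sin(b))
    return p,(Rn.from_rotvec(y*b)*Rn.from_rotvec(rot)).as_rotvec()
E
python3 - <<'E'
from mv import *
b,s=.51,.0475; r=s+.011
for bb,rr in((b,r+.09),(b,r),(b,r+.008),(0,r+.008)): print(ik(*bolt(bb,rr)) is not None)
p,o=bolt(b,r+.09); let_go(); movep(p,o)
p,o=bolt(b,r); print(move_l(p,.08,until_force=8)); st()
grab(30); g=get_state(); print('gap',g['finger_gap']*85,g['grasp_force']); st('gripped')
p,o=bolt(b,r+.009); print(move_l(p,.03,until_force=16)); st('pulled')
F={c:grab_frame(c) for c in('scene','top')}
cv2.imwrite('pics/c5.png',np.hstack([cv2.resize(cv2.cvtColor(f['img'],cv2.COLOR_RGB2BGR)[r0:r0+80,c0:c0+80],None,fx=5,fy=5,interpolation=2) for f,(r0,c0) in zip(F.values(),[(120,290),(190,140)])]))
E
```

```text
True
True
True
True
False
 21.48 p [ 0.0791 -0.0001  0.0967] F [0.6911 0.1917 0.0521]
gap 34.024684249381714 29.884900152683258
gripped 22.02 p [ 0.079  -0.0015  0.0964] F [ 0.8228 -4.6104  2.1923]
False
pulled 22.47 p [ 0.0824 -0.0013  0.1029] F [-1.0901 -5.111  -3.1758]
```

View pics/c5.png

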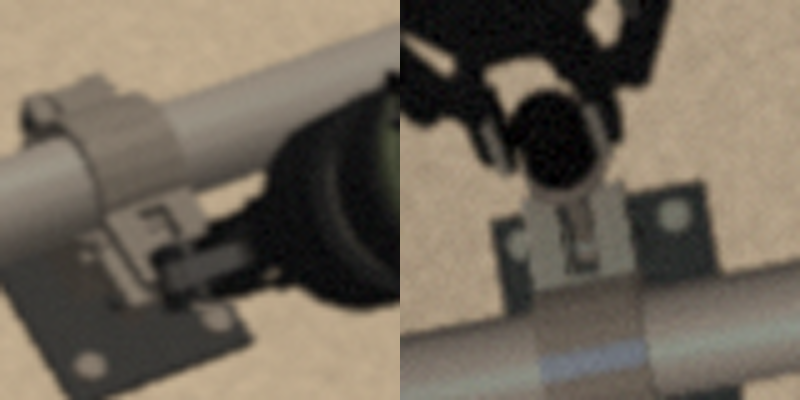

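The fingers hold the knob on both sides, with the collar now clear of the fork's tip. Next I'll swing it up along the arc.

```bash
python3 - <<'E'
from mv import *
r=.0475+.011+.009; ysh=-.002*y
for b in [.4,.3,.2,.1,0.0]:
    p,o=bolt(b,r); k=move_l(p+ysh,.06,rot=o,until_force=15); st((b,k))
    if k: break
sleep(.2); st('rest')
if not k:
    let_go(); p,o=bolt(0,r+.08); move_l(p+ysh,.2); st('up')
    movep(C(.20,.27),rot)
    grab(20)
    mm,F=fit(fix=m[:3],m0=(0,0,0,0.,.0,.055),frames=2,names=('fork_top','knob','knob_mid','knob_top'))
    print(mm[3:],get_state()['clock'])
    out=[]
    for (c,f),(r0,c0) in zip(F.items(),[(110,280),(190,130)]):
        big=cv2.resize(cv2.cvtColor(f['img'],cv2.COLOR_RGB2BGR),None,fx=5,fy=5,interpolation=2)
        for n,v in pts(mm).items():
            if n[:4] in('knob','fork','bolt'): cv2.circle(big,tuple(int(q) for q in proj(f,v)[0]*5+2),3,(0,255,0),-1)
        out.append(big[r0*5:r0*5+400,c0*5:c0*5+400])
    cv2.imwrite('pics/c6.png',np.hstack(out))
E
```

```text
(0.4, False) 22.88 p [ 0.0751 -0.0017  0.1076] F [-1.9623 -0.8158 -1.6695]
(0.3, False) 23.17 p [ 0.0687 -0.0017  0.1094] F [-2.6244 -0.7703 -5.8439]
(0.2, False) 23.44 p [ 0.0625 -0.0018  0.111 ] F [-1.9911 -0.6657 -5.9415]
(0.1, False) 23.72 p [ 0.0565 -0.0018  0.1124] F [-1.2639  1.328  -6.2001]
(0.0, False) 23.99 p [ 0.0501 -0.0019  0.1128] F [-1.8044 -0.0888 -4.8473]
rest 24.19 p [ 0.0514 -0.0019  0.1127] F [-1.0927  1.2784 -2.6239]
up 25.3 p [ 0.0498 -0.002   0.192 ] F [-0.4816  1.2117 -0.4739]
scene fork_top [0.  0.3]; scene knob [ 0.9 -1.2]; scene knob_mid [1.5 2.2]; scene knob_top [-3.2 -0.4]; top fork_top [-2.3  1.7]; top knob [-0.4  1.3]; top knob_mid [1.8 2.7]; top knob_top [-1.3 -2.6]; 
[0.0361 0.0226 0.0523] 27.7833
```

View pics/c6.png

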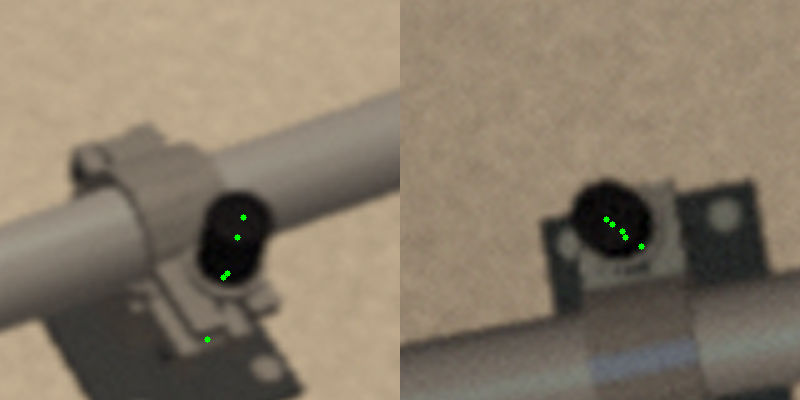

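The bolt stands upright in the slot (angle about 0.02) with the knob above the fork. Next I'll press it down gently.

```bash
cat > press.py <<'E'
from mv import *
def fz():
    v=[]
    for _ in range(6): sleep(.03); v.append(get_state()['contact_force'][2])
    return np.mean(v)
X,Y=.0515,-.001
P=lambda zz:C(X,zz,Y)
movep(P(.20),rot); move_l(P(.152),.1); sleep(.2); f0=fz(); print('f0',f0)
k=move_l(P(.120),.02,until_force=4); p,_=st(('touch',k)); zc=p[2]
f=0; n=0
while k and get_state()['clock']<54:
    f=fz()-f0; print(round(zc*1e3,2),round(get_state()['position'][2]*1e3,2),round(f,1),round(get_state()['clock'],1))
    if f>=14.3: break
    zc-= .001 if f<8.5 else .0005 if f<11.5 else .00025
    if zc<.108: break
    move_l(P(zc),.01)
st('end')
E
python3 press.py
```

```text
f0 -0.010969861894622762
('touch', True) 30.34 p [ 0.0514 -0.001   0.1383] F [ 0.4595 -0.0301  1.3526]
138.26 138.22 0.9 30.5
137.26 137.45 5.1 31.0
136.26 136.37 4.9 31.4
135.26 135.28 4.6 31.9
134.26 134.24 4.1 32.4
133.26 133.25 4.3 32.8
132.26 132.27 4.6 33.2
131.26 131.26 4.4 33.7
130.26 130.24 4.3 34.1
129.26 129.23 4.6 34.6
128.26 128.27 4.3 35.0
127.26 127.61 6.8 35.5
126.26 127.3 11.1 36.0
125.76 127.28 14.3 36.4
end 36.4 p [ 0.0516 -0.0011  0.1273] F [-4.5324  0.2256 14.1756]
```

```bash
python3 - <<'E'
import re
src=open('press.py').read().split("movep(")[0]; exec(src)
sleep(.2); print(fz())
move_l(P(.12551),.01); sleep(.3); print(fz()); st('pressed')
move_l(P(.15),.04); move_l(P(.25),.2); movep(C(.20,.27),rot); st('away')
mm,F=fit(fix=m[:3],m0=(0,0,0,0.,.0,.043),frames=2,names=('fork_top','knob','knob_mid','knob_top'))
print(mm[3:],get_state()['clock'])
cv2.imwrite('pics/c7.png',np.hstack([cv2.resize(cv2.cvtColor(f['img'],cv2.COLOR_RGB2BGR)[r0:r0+80,c0:c0+80],None,fx=5,fy=5,interpolation=2) for f,(r0,c0) in zip(F.values(),[(110,280),(190,130)])]))
E
```

```text
14.11744081422797
15.454747659593574
pressed 37.55 p [ 0.0516 -0.001   0.1272] F [-4.6933  1.1839 16.516 ]
away 39.61 p [0.1987 0.0001 0.2673] F [ 0.1876 -0.0961 -0.5413]
scene fork_top [-0.2 -0.4]; scene knob [-0.3  0.8]; scene knob_mid [2.  3.1]; scene knob_top [ 1.8 -0. ]; top fork_top [-4.4  0.3]; top knob [-0.7  2.6]; top knob_mid [-0.6  1. ]; top knob_top [-1.6 -0.3]; 
[0.0449 0.007  0.0394] 40.6083
```

View pics/c7.png

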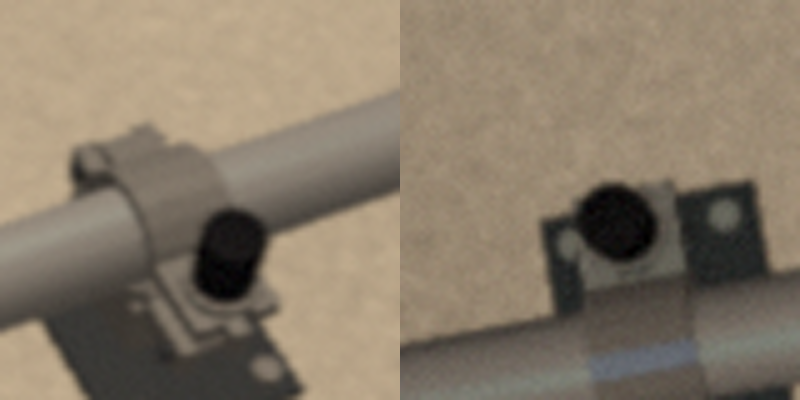

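The knob sits flush on the fork with the bolt upright in the slot. It was pressed to 15.5–16.5 N at rest, and the arm is now clear.

```bash
python3 -c "
from cell import *
print(sign_off())"
```

```text
the job is handed in; nothing more can be done
None
```

The tube is clamped and the job is handed in: cap closed over it, bolt upright in the slot, knob pressed onto the fork at about 15–16 N, and the arm clear of everything at about 41 s. My first push on the bolt jammed and slid the knob about 9 mm down too early, so I gripped it, drew it back out and swung it up before pressing.

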